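# Shut the draught shield and tare the balance

## Task

Tare the analytical balance with the empty beaker standing on its pan: first push the sliding glass roof of the draught shield fully shut by its small black handle, and only then press the tare key, the large key at the right-hand end of the key row, gently all the way down with the fingertips, let it come up again and draw the hand away. Do both with the outside of the fingers, gripping nothing. Leave the four small keys, the side glass, the beaker and everything lying round the balance alone.

Things in the scene. Friction and masses are not known exactly. Their poses are not given: they have to be found in the camera images.
- balance: analytical balance, fixed, 355 deep, 220 wide, 296 mm tall; origin under its middle at bench height, x from its front (keys) to its back, y to its left, z up. Key panel x -178 to -78, 42 mm high in front, 70 at its rear, slope 17 degrees; behind it the glass draught shield, x -70 to +170, y -110 to +104, 286 mm high: solid front and sides, sliding roof. Keys in one row at x -142.
- glass_handle (a point): centre of the small black handle bar that stands up on the front part of the sliding glass roof: 9 mm thick along the balance's x, 24 mm long along y, from 286 to 296 mm above the bench (10 mm tall over the glass, this point 5 mm above the glass). It moves with the glass; axes as the balance.
- balance_shield_top (a joint): how far the glass roof is slid back, m: 0 fully shut (against a stop), 0.15 wide open; starts 0.04 to 0.10. It slides along the balance's x with under 1 N of friction and stays where it is left; pushing the handle toward the front (-x of the balance) shuts it.
- tare_key (a point): centre of the top face of the tare key, the single LARGE raised key at the right-hand end of the key row: 36 mm wide (y), 18 mm deep, top 53.5 mm above the bench, the shield's front 77 mm behind it, its face leaning 17 degrees toward the front like the panel; axes as the balance.
- balance_tare (a joint): travel of the tare key, m: 0 up, 0.0012 fully down (about 5 N, a stiff spring that lifts it again); at least 0.0009 (about 3.6 N) counts as pressed.
- balance_shield_right (a joint): how far the right-hand side glass is slid back, m: 0 shut, where it starts and must stay.
- beaker_50: empty 50 ml glass beaker, 43 mm across and 56 mm tall, standing on the pan inside the shield; origin at the centre of its underside.
- pan_centre (a point): centre of the round weighing pan's top, 79 mm above the bench.
- key1 (a joint): travel of small key 1 of four from the left, m: 0 up, 0.0015 down (about 5 N). A low white key 18 mm wide and 10 mm deep, in the same row as the tare key, at y = 74.5 mm of the balance. Not to be pressed.
- key2 (a joint): travel of small key 2 of four from the left, m: 0 up, 0.0015 down (about 5 N). A low white key 18 mm wide and 10 mm deep, in the same row as the tare key, at y = 46.5 mm of the balance. Not to be pressed.
- key3 (a joint): travel of small key 3 of four from the left, m: 0 up, 0.0015 down (about 5 N). A low white key 18 mm wide and 10 mm deep, in the same row as the tare key, at y = 18.5 mm of the balance. Not to be pressed.
- key4 (a joint): travel of small key 4 of four from the left, m: 0 up, 0.0015 down (about 5 N). A low white key 18 mm wide and 10 mm deep, in the same row as the tare key, at y = -9.5 mm of the balance. Not to be pressed.
- sample_vial: screw-cap glass vial, 28 mm across, 56 mm tall, standing on the bench left of the balance; origin under its centre.
- tweezers: steel tweezers, 126 mm long, lying left of the balance.
- spatula: thin steel spatula, 167 mm long, lying right of the balance.
- petri_dish: flat round covered dish, 74 mm across, 12 mm high, right of the balance.
- note_pad: small note pad 50 x 76 x 11 mm, on the bench to the right.
- pen: ball pen, 145 mm long, on the bench to the right.
- syringe1: plastic syringe, 113 mm long, lying on the bench to the left.

How it is judged (in metres and radians):
On the way, in this order (a step that is already met when the one before it is completed fails the run):
1. the glass roof is pushed shut (4 mm) (value of joint balance_shield_top below 0.004 m), for 0.2 s.
2. with the roof shut, the tare key is pressed down (0.9 mm or more) (value of joint balance_tare above 0.0009 m and value of joint balance_shield_top below 0.004 m), for 0.05 s.
At the end, for the whole second after the job is handed in: the glass roof is shut to within 4 mm and the side glass too, the tare key and the four small keys are up again, and the beaker stands upright and still on the pan, within 22 mm of its centre (value of joint each of balance_shield_top, balance_shield_right below 0.004 m and value of joint balance_tare below 0.0003 m and value of joint each of key1, key2, key3, key4 below 0.0004 m and distance between beaker_50 and pan_centre below 0.022 m and angle between beaker_50's own z axis and vertical below 0.05 rad and linear speed of beaker_50 below 0.02 m/s); the robot touches nothing.
It fails at once if the tare key is pressed before the glass roof is shut (value of joint balance_tare above 0.0006 m and value of joint balance_shield_top above 0.004 m).
It fails at once if a small key is pressed, or the side glass pushed open (value of joint any of key1, key2, key3, key4 above 0.0006 m or value of joint balance_shield_right above 0.006 m).
It fails at once if the fingers push or pinch the balance, its glass or its keys with more than 25 N (contact force between the fingers and balance above 25 N).
It fails at once if the beaker on the pan is shifted by more than 6 mm (distance of beaker_50 from where it was at the start of the episode above 0.006 m).
It fails at once if another thing on the bench is moved or lifted by more than 10 mm (distance of any of sample_vial, tweezers, spatula, petri_dish, note_pad, pen, syringe1 from where it was at the start of the episode above 0.01 m).
It also fails if it takes over 48 s, if anything falls off the work surface, if the arm or the gripper's body presses on something with over 40 N, if the wrist force passes 120 N, or if a joint passes its speed limit or range.

## Robot

A 6-joint arm with a two-finger parallel gripper is mounted at the origin on a cart in front of the work surface, level with it; the furniture and walls round the work are solid. World frame = base frame: x ahead of the robot, y to its left, z up, the work surface at z = 0. Lengths are in m, angles in degrees, forces in N, time in s.
With the tool pointing down it reaches from about 0.4 to 0.825 m from the base axis. Payload 7 kg.
Tool frame: the origin (TCP) lies between the finger pads; the fingertips stand 22 mm ahead of it and the grasp point (between the pads) lies 3 mm ahead of it; z points along the fingers, y is the line along which they close (so a half turn about z gives the same grasp; the last joint's range is limited). The gripper opens to 88 mm and grips with 3 to 60 N. Pads are 19 mm wide; open, the fingers measure 130 mm over their backs; the gripper's body (78 mm by 193 mm) begins 47 mm behind the grasp point.
Start: joints at [-47.836, 20.546, 0.682, 0, -70.136, -16.507], TCP at [0.292, -0.608, 0.249] pointing down, gripper open.
Joint ranges: [-176.03, 176.03], [-82.01, 121.73], [-58.28, 71.71], [-173.87, 95.51], [-174.79, -0.11], [-173.66, 173.66]. Speed limits (degrees/s): [136.94, 136.94, 172.46, 180, 180, 180].

## Interface

Orientations are given as [roll, pitch, yaw] about the fixed x, y, z axes, in that order (R = Rz(yaw) Ry(pitch) Rx(roll)).
In Python, from plant import ctrl gives the robot as it stands.
- The arm moves only by the tool apply_moves, never from a script. Its argument "targets" is a list of rows, each an object with "travel": the shift along the tool's x, y, z in mm, a list of three; "roll": the turn about the tool's z in degrees; "jaw": the finger opening in mm, from 0 to 87.6. In form: [{"travel": [tx, ty, tz], "roll": roll, "jaw": jaw}, ...]. A call has 1 to 10 rows; each row shifts and turns the commanded pose from where the row before left it, along the tool's axes as they then stand; what a row does not reach is not made up. A row lasts 1/10 s, in which the tool goes at most 50 mm and 8.59 degrees, less where a joint would pass 70% of its speed; a pose out of reach is approached as far as the arm can. A call with a gripper value outside its range is refused whole. The fingers move at their own pace and stop on an object; the grip force is fixed at half the most. Time passes only in rows, so rows that do not move let the fingers close. It gives the time, the measured TCP pose, the force, the opening and the grip force at its end, in the units of the state.
- ctrl.get_obs(): the state, without advancing time (a new reading comes with each control period).
- ctrl.snapshot(name): name is "side" or "top"; returns the picture (384x512x3 uint8, red, green, blue); there is no depth.
- ctrl.calibration(name): a dict with "K" (3x3 intrinsics, pixels), "extrinsics" (4x4, takes a point from camera to world coordinates). Camera axes: x right, y down, z forward; pixel columns grow to the right and rows downward; lengths in m; the calibration is good to about 2 mm. A picture is of the moment at which its call begins. calibration takes no time and is no camera call.
- ctrl.close_job(): hands the job in; it is judged then, once.
The state is a dict: "clock": time; "joint_pos": joint angles; "qvel": joint speeds; "tau": joint torques, N m; "tool_pos": TCP position; "orientation": TCP orientation; "force": force on the tool from outside, world axes, zero at the start; "moment": the same for the moment, N m; "opening": finger opening in m; "gripper_force": force on a finger pad.
Only numpy, scipy, OpenCV 4.12 (cv2) and the standard library are available. Lean on these libraries where they do the work, as an engineer would, in place of code of your own. Each camera call takes 0.05 s, during which the arm holds its last target. There are 200 camera calls.

## Working session

There is one attempt and no reset: what is moved stays moved. The work goes in short steps, Python scripts to look and compute and a tool call to move; the robot and the scene stay as the last step left them, time stands still between calls to the robot, and variables do not carry over. Pictures are saved under pics/ and viewed, at most 10 in all, crops included, and the job is handed in when it is done.

Besides the shell and the picture viewer there is one more tool, called after "Request:" as name(argument=value, ...) on one line, values as JSON. apply_moves: Moves the arm, as the interface text tells. Its arguments: {"type":"object","properties":{"targets":{"type":"array","items":{"type":"object","properties":{"travel":{"type":"array","items":{"type":"number"}},"roll":{"type":"number"},"jaw":{"type":"number"}}}}},"required":["targets"]}

```bash
mkdir -p pics; ls; python3 - <<'E'
from plant import ctrl
import cv2
o=ctrl.get_obs();print({k:o[k] for k in('clock','tool_pos','orientation','force','opening')})
for n in('top','side'):
    im=ctrl.snapshot(n);cv2.imwrite(f'pics/{n}0.png',im[:,:,::-1]);c=ctrl.calibration(n);print(n,c)
E
```

```text
pics
{'clock': 0.0, 'tool_pos': array([ 0.29204218, -0.60803342,  0.24760399]), 'orientation': array([ 1.79902395e+02, -9.00436210e-03, -1.54347433e+02]), 'force': array([-0.36460047,  0.61495519,  0.11954487]), 'opening': 0.08759575861373854}
top {'K': array([[476.50115617,   0.        , 263.36684373],
       [  0.        , 476.50115617, 189.92508666],
       [  0.        ,   0.        ,   1.        ]]), 'extrinsics': array([[ 0.01026032, -0.98001639,  0.19865197,  0.28208272],
       [-0.99994589, -0.00971482,  0.00372048, -0.06272747],
       [-0.00171626, -0.1986794 , -0.98006303,  1.68871879],
       [ 0.        ,  0.        ,  0.        ,  1.        ]])}
side {'K': array([[452.82094698,   0.        , 255.22931419],
       [  0.        , 452.82094698, 187.28348708],
       [  0.        ,   0.        ,   1.        ]]), 'extrinsics': array([[ 0.91670434, -0.3182106 ,  0.24165093,  0.18413885],
       [-0.39952183, -0.72095998,  0.56621463, -1.04360161],
       [-0.00595485, -0.61559623, -0.78803923,  1.5655817 ],
       [ 0.        ,  0.        ,  0.        ,  1.        ]])}
```

View pics/top0.png

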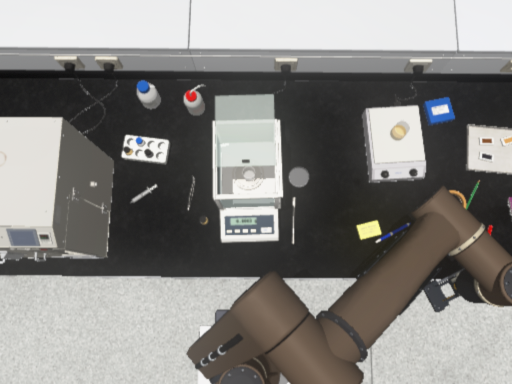

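View pics/side0.png

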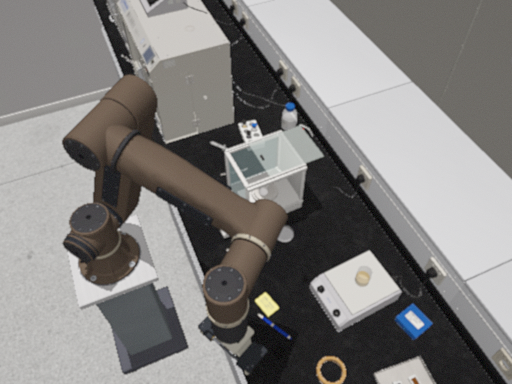

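The top picture shows the balance at about columns 213-282, rows 95-242, with its keys toward the robot and the roof open at the back. I'll enlarge it.

```bash
python3 - <<'E'
import cv2
im=cv2.imread('pics/top0.png')[90:250,200:310];cv2.imwrite('pics/c1.png',cv2.resize(im[:, :],None,fx=5,fy=3.75*1.0,interpolation=cv2.INTER_CUBIC) if 0 else cv2.resize(im,None,fx=3.75,fy=3.75,interpolation=cv2.INTER_CUBIC))
im=cv2.imread('pics/side0.png')[120:230,210:330];cv2.imwrite('pics/c2.png',cv2.resize(im,None,fx=5,fy=5,interpolation=cv2.INTER_CUBIC))
E
```

```text
(no output)
```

View pics/c1.png

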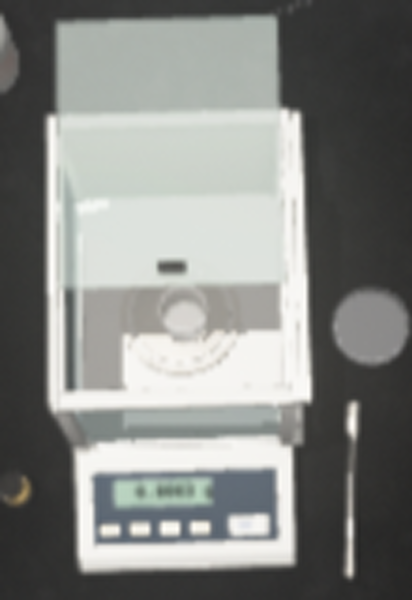

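View pics/c2.png

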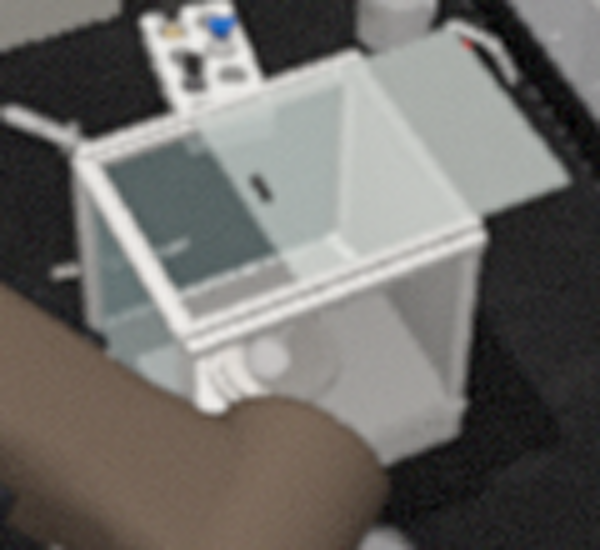

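The top crop shows the handle at full-image (245.9,161.2), the tare key at (266.1,229.5) and the small keys at (229.3,231.1) to (253.3,230.5). The side crop shows the handle at (262.2,157.6).

```bash
cat > h.py <<'E'
import numpy as np
from plant import ctrl
def ray(n,u,v):
    c=ctrl.calibration(n);T=c['extrinsics'];return T[:3,3],T[:3,:3]@np.linalg.inv(c['K'])@[u,v,1]
def at(n,u,v,z):
    o,d=ray(n,u,v);return o+d*(z-o[2])/d[2]
def proj(n,p):
    c=ctrl.calibration(n);T=c['extrinsics'];q=c['K']@(T[:3,:3].T@(np.array(p)-T[:3,3]));return q[:2]/q[2]
E
python3 - <<'E'
from h import *
f=lambda x,y:(200+x/3.75-.4,90+y/3.75-.4)
np.set_printoptions(precision=4,suppress=True)
H=at('top',*f(172,267),.291);print('handle top',H,'side',at('side',210+261/5-.4,120+188/5-.4,.291))
K=[at('top',*f(x,y),.0525) for x,y in((110,529),(140,528.5),(170,528),(200,527))]
t=at('top',*f(248,523),.0535);print('keys',np.array(K),'tare',t)
for n,p in dict(FL=(50,403),FR=(311,398),BL=(48,115),BR=(300,110)).items(): print(n,at('top',*f(*p),.286))
d=K[0]-K[3];print('yaw keys',np.degrees(np.arctan2(-d[0],d[1])))
E
```

```text
handle top [ 0.6549 -0.0022  0.291 ] side [ 0.6551 -0.006   0.291 ]
keys [[ 0.4694  0.0606  0.0525]
 [ 0.4701  0.0331  0.0525]
 [ 0.4709  0.0055  0.0525]
 [ 0.4721 -0.022   0.0525]] tare [ 0.4761 -0.0661  0.0535]
FL [0.5431 0.0934 0.286 ]
FR [ 0.5492 -0.115   0.286 ]
BL [0.7849 0.1026 0.286 ]
BR [ 0.7912 -0.1054  0.286 ]
yaw keys 1.8536003413356321
```

Both cameras agree on the handle, about (0.655, -0.004). The balance yaw is about +2°. I'll rise, turn the tool to -178° (tool x = balance -x) and close the fingers.

Request:
apply_moves(targets=[{"travel": [0, 0, -30], "roll": 4.73, "jaw": 0}, {"travel": [0, 0, -30], "roll": 4.73, "jaw": 0}, {"travel": [0, 0, -30], "roll": 4.73, "jaw": 0}, {"travel": [0, 0, -30], "roll": 4.73, "jaw": 0}, {"travel": [0, 0, -30], "roll": 4.73, "jaw": 0}, {"travel": [0, 0, 0], "roll": 0, "jaw": 0}])

```text
clock: 0.7
tool_pos: [0.2925, -0.6096, 0.4034]
orientation: [-179.7, 0.2, -178.1]
force: [-0.5, 0.2, -0.5]
opening: 0.0453
gripper_force: 0.0
```

Request:
apply_moves(targets=[{"travel": [-20, 30, 0], "roll": 0, "jaw": 0}, {"travel": [-20, 30, 0], "roll": 0, "jaw": 0}, {"travel": [-20, 30, 0], "roll": 0, "jaw": 0}, {"travel": [-20, 30, 0], "roll": 0, "jaw": 0}, {"travel": [-20, 30, 0], "roll": 0, "jaw": 0}, {"travel": [-20, 30, 0], "roll": 0, "jaw": 0}, {"travel": [-20, 30, 0], "roll": 0, "jaw": 0}, {"travel": [-20, 30, 0], "roll": 0, "jaw": 0}, {"travel": [-20, 30, 0], "roll": 0, "jaw": 0}, {"travel": [-20, 30, 0], "roll": 0, "jaw": 0}])

```text
clock: 1.7
tool_pos: [0.482, -0.3001, 0.398]
orientation: [180.0, -0.0, -178.0]
force: [0.2, -0.2, -0.2]
opening: 0.0006
gripper_force: 0.0
```

Request:
apply_moves(targets=[{"travel": [-21, 29, 0], "roll": 0, "jaw": 0}, {"travel": [-21, 29, 0], "roll": 0, "jaw": 0}, {"travel": [-21, 29, 0], "roll": 0, "jaw": 0}, {"travel": [-21, 29, 0], "roll": 0, "jaw": 0}, {"travel": [-21, 29, 0], "roll": 0, "jaw": 0}, {"travel": [-21, 29, 0], "roll": 0, "jaw": 0}, {"travel": [-21, 29, 0], "roll": 0, "jaw": 0}, {"travel": [-21, 29, 0], "roll": 0, "jaw": 0}, {"travel": [-21, 29, 0], "roll": 0, "jaw": 0}, {"travel": [-21, 29, 0], "roll": 0, "jaw": 0}])

```text
clock: 2.7
tool_pos: [0.6818, -0.003, 0.3978]
orientation: [180.0, -0.1, -178.0]
force: [0.9, -0.2, -0.9]
opening: 0.0003
gripper_force: 0.0
```

Request:
apply_moves(targets=[{"travel": [0, 0, 20], "roll": 0, "jaw": 0}, {"travel": [0, 0, 20], "roll": 0, "jaw": 0}, {"travel": [0, 0, 15], "roll": 0, "jaw": 0}, {"travel": [0, 0, 0], "roll": 0, "jaw": 0}])

```text
clock: 3.1
tool_pos: [0.6802, -0.0042, 0.3401]
orientation: [-180.0, -0.3, -178.0]
force: [0.5, -0.8, 0.5]
opening: 0.0003
gripper_force: 0.0
```

```bash
python3 - <<'E'
from h import *
import cv2
o=ctrl.get_obs();p=o['tool_pos'];print(p,o['force'],o['orientation'])
for n in('side','top'):
    im=ctrl.snapshot(n)[:,:,::-1];cv2.imwrite(f'pics/{n}1.png',im)
    print(n,'tip',proj(n,p-[0,0,.022]))
a=cv2.imread('pics/side1.png')[90:210,200:320];b=cv2.imread('pics/top1.png')[100:220,190:310]
cv2.imwrite('pics/c3.png',cv2.resize(np.hstack([a,b]),None,fx=3.3,fy=3.3,interpolation=cv2.INTER_CUBIC))
E
```

```text
[ 0.68022518 -0.00420954  0.34012389] [ 0.49116372 -0.7995449   0.46608329] [-179.98324809   -0.30872317 -177.96413665]
side tip [267.79389051 149.99388306]
top tip [245.92321543 150.25101828]
```

View pics/c3.png

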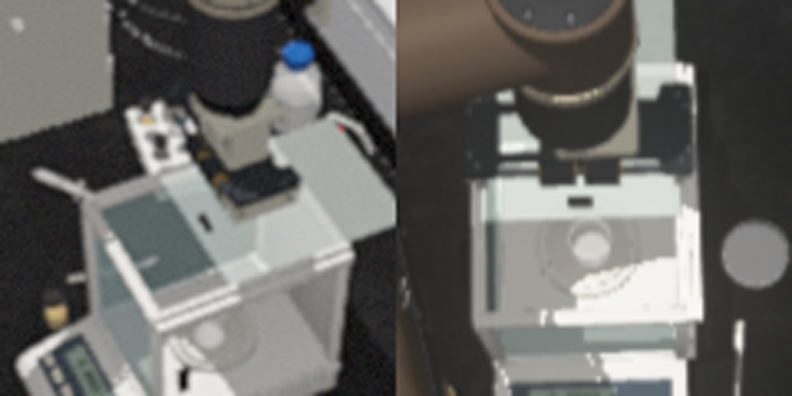

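The picture shows the closed fingers just behind the handle (crop (580,202)) and centred on it sideways. I'll lower the tips to about 5 mm above the glass.

Request:
apply_moves(targets=[{"travel": [0, 0, 14], "roll": 0, "jaw": 0}, {"travel": [0, 0, 8], "roll": 0, "jaw": 0}, {"travel": [0, 0, 5], "roll": 0, "jaw": 0}, {"travel": [0, 0, 0], "roll": 0, "jaw": 0}, {"travel": [0, 0, 0], "roll": 0, "jaw": 0}])

```text
clock: 3.7
tool_pos: [0.6814, -0.0045, 0.3168]
orientation: [-180.0, 0.0, -178.0]
force: [-0.5, 0.1, 0.3]
opening: 0.0005
gripper_force: 0.0
```

Request:
apply_moves(targets=[{"travel": [0, 0, 3], "roll": 0, "jaw": 0}, {"travel": [0, 0, 2], "roll": 0, "jaw": 0}, {"travel": [0, 0, 0], "roll": 0, "jaw": 0}, {"travel": [0, 0, 0], "roll": 0, "jaw": 0}])

```text
clock: 4.1
tool_pos: [0.6813, -0.0045, 0.3116]
orientation: [-180.0, 0.0, -178.0]
force: [-0.1, 0.0, 0.3]
opening: 0.0003
gripper_force: 0.0
```

Request:
apply_moves(targets=[{"travel": [3, 0, 0], "roll": 0, "jaw": 0}, {"travel": [4, 0, 0], "roll": 0, "jaw": 0}, {"travel": [4, 0, 0], "roll": 0, "jaw": 0}, {"travel": [4, 0, 0], "roll": 0, "jaw": 0}, {"travel": [4, 0, 0], "roll": 0, "jaw": 0}, {"travel": [4, 0, 0], "roll": 0, "jaw": 0}, {"travel": [4, 0, 0], "roll": 0, "jaw": 0}, {"travel": [4, 0, 0], "roll": 0, "jaw": 0}, {"travel": [4, 0, 0], "roll": 0, "jaw": 0}])

```text
clock: 5.0
tool_pos: [0.6461, -0.0057, 0.3117]
orientation: [-180.0, 0.0, -178.0]
force: [0.2, -0.3, 0.4]
opening: 0.0008
gripper_force: 0.3
```

Request:
apply_moves(targets=[{"travel": [4, 0, 0], "roll": 0, "jaw": 0}, {"travel": [4, 0, 0], "roll": 0, "jaw": 0}, {"travel": [4, 0, 0], "roll": 0, "jaw": 0}, {"travel": [4, 0, 0], "roll": 0, "jaw": 0}, {"travel": [4, 0, 0], "roll": 0, "jaw": 0}, {"travel": [4, 0, 0], "roll": 0, "jaw": 0}, {"travel": [4, 0, 0], "roll": 0, "jaw": 0}, {"travel": [4, 0, 0], "roll": 0, "jaw": 0}])

```text
clock: 5.8
tool_pos: [0.614, -0.0068, 0.3116]
orientation: [-180.0, 0.0, -178.0]
force: [0.7, -0.1, -0.5]
opening: 0.0008
gripper_force: 0.3
```

```bash
python3 - <<'E'
from h import *
import cv2
o=ctrl.get_obs();p=o['tool_pos'];print(p,o['force'])
im=ctrl.snapshot('side')[:,:,::-1];cv2.imwrite('pics/side2.png',im)
im2=ctrl.snapshot('top')[:,:,::-1];cv2.imwrite('pics/top2.png',im2)
cv2.imwrite('pics/c4.png',cv2.resize(np.hstack([im[90:230,200:320],im2[90:230,190:310]]),None,fx=3.3,fy=3.3,interpolation=cv2.INTER_CUBIC))
f=lambda x,y:(200+x/3.75-.4,90+y/3.75-.4)
print('roof edge start',at('top',*f(172,287),.286),'frame front rail outer/inner',at('top',*f(172,402),.286),at('top',*f(172,393),.286))
E
```

```text
[ 0.61403745 -0.00681637  0.31156803] [ 0.67787038 -0.07900891 -0.54726676]
roof edge start [ 0.63952852 -0.00232959  0.286     ] frame front rail outer/inner [ 0.54486378 -0.00400764  0.286     ] [ 0.5521834  -0.00387789  0.286     ]
```

View pics/c4.png

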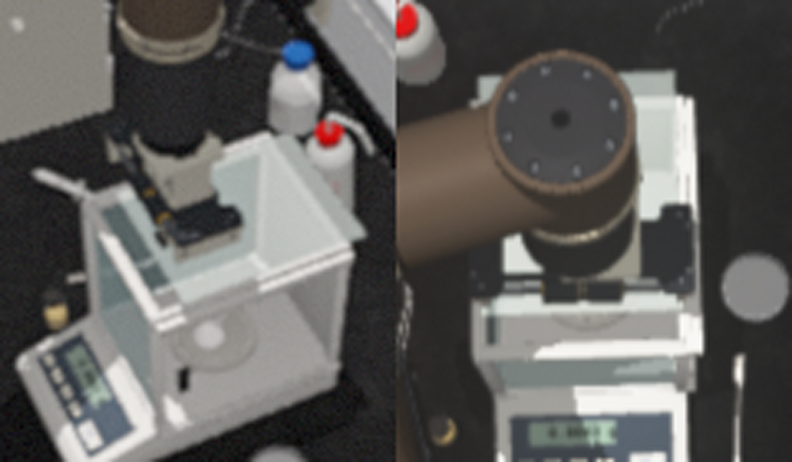

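The picture shows the roof following the handle: its overhang at the back is much shorter. I estimate 30-40 mm are left, so I'll slow down toward the stop.

Request:
apply_moves(targets=[{"travel": [4, 0, 0], "roll": 0, "jaw": 0}, {"travel": [4, 0, 0], "roll": 0, "jaw": 0}, {"travel": [4, 0, 0], "roll": 0, "jaw": 0}, {"travel": [4, 0, 0], "roll": 0, "jaw": 0}, {"travel": [3, 0, 0], "roll": 0, "jaw": 0}, {"travel": [2, 0, 0], "roll": 0, "jaw": 0}, {"travel": [2, 0, 0], "roll": 0, "jaw": 0}, {"travel": [2, 0, 0], "roll": 0, "jaw": 0}])

```text
clock: 6.7
tool_pos: [0.5893, -0.0076, 0.3115]
orientation: [-180.0, -0.0, -178.0]
force: [0.6, 0.4, -0.2]
opening: 0.0005
gripper_force: 0.3
```

Request:
apply_moves(targets=[{"travel": [1, 0, 0], "roll": 0, "jaw": 0}, {"travel": [1, 0, 0], "roll": 0, "jaw": 0}, {"travel": [1, 0, 0], "roll": 0, "jaw": 0}])

```text
clock: 7.0
tool_pos: [0.5864, -0.0078, 0.3116]
orientation: [-180.0, 0.0, -178.0]
force: [0.8, 0.5, -0.1]
opening: 0.0006
gripper_force: 0.3
```

Request:
apply_moves(targets=[{"travel": [1, 0, 0], "roll": 0, "jaw": 0}, {"travel": [1, 0, 0], "roll": 0, "jaw": 0}])

```text
clock: 7.2
tool_pos: [0.5844, -0.0079, 0.3116]
orientation: [-180.0, 0.0, -178.0]
force: [0.2, -0.1, 1.1]
opening: 0.0003
gripper_force: 0.3
```

Request:
apply_moves(targets=[{"travel": [1, 0, 0], "roll": 0, "jaw": 0}, {"travel": [1, 0, 0], "roll": 0, "jaw": 0}])

```text
clock: 7.4
tool_pos: [0.5823, -0.0079, 0.3116]
orientation: [180.0, 0.0, -178.0]
force: [-0.4, 0.5, 0.1]
opening: 0.0005
gripper_force: 0.3
```

Request:
apply_moves(targets=[{"travel": [1, 0, 0], "roll": 0, "jaw": 0}, {"travel": [1, 0, 0], "roll": 0, "jaw": 0}])

```text
clock: 7.6
tool_pos: [0.5812, -0.0079, 0.3117]
orientation: [180.0, 0.1, -178.0]
force: [7.1, -2.2, -3.0]
opening: 0.0007
gripper_force: 3.6
```

Request:
apply_moves(targets=[{"travel": [1, 0, 0], "roll": 0, "jaw": 0}, {"travel": [1, 0, 0], "roll": 0, "jaw": 0}])

```text
clock: 7.8
tool_pos: [0.5809, -0.0079, 0.3119]
orientation: [180.0, 0.3, -178.0]
force: [14.9, -3.0, -5.9]
opening: 0.0008
gripper_force: 7.1
```

The stop was reached at 15 N, where expected. I'll back off, lift and go to in front of the shield above the tare key.

Request:
apply_moves(targets=[{"travel": [-3, 0, 0], "roll": 0, "jaw": 0}, {"travel": [-3, 0, 0], "roll": 0, "jaw": 0}, {"travel": [0, 0, 0], "roll": 0, "jaw": 0}, {"travel": [0, 0, -20], "roll": 0, "jaw": 0}, {"travel": [0, 0, -20], "roll": 0, "jaw": 0}, {"travel": [0, 0, -10], "roll": 0, "jaw": 0}])

```text
clock: 8.4
tool_pos: [0.5846, -0.0079, 0.3633]
orientation: [180.0, 0.1, -178.0]
force: [-0.7, 1.1, -0.3]
opening: 0.0007
gripper_force: 0.0
```

Request:
apply_moves(targets=[{"travel": [20, -9, 0], "roll": 0, "jaw": 0}, {"travel": [20, -9, 0], "roll": 0, "jaw": 0}, {"travel": [20, -9, 0], "roll": 0, "jaw": 0}, {"travel": [20, -9, 0], "roll": 0, "jaw": 0}, {"travel": [20, -9, 0], "roll": 0, "jaw": 0}, {"travel": [16, -9, 0], "roll": 0, "jaw": 0}, {"travel": [0, 0, 0], "roll": 0, "jaw": 0}, {"travel": [0, 0, 0], "roll": 0, "jaw": 0}])

```text
clock: 9.2
tool_pos: [0.4702, -0.066, 0.3618]
orientation: [180.0, 0.0, -178.0]
force: [0.9, 0.0, -0.4]
opening: 0.0
gripper_force: 0.0
```

```bash
python3 - <<'E'
from h import *
import cv2
o=ctrl.get_obs();p=o['tool_pos'];print(o['clock'],p,o['force'])
im=ctrl.snapshot('side')[:,:,::-1];cv2.imwrite('pics/side3.png',im)
im2=ctrl.snapshot('top')[:,:,::-1];cv2.imwrite('pics/top3.png',im2)
cv2.imwrite('pics/c5.png',cv2.resize(np.hstack([im[110:280,190:310],im2[90:260,190:310]]),None,fx=3.3,fy=3.3,interpolation=cv2.INTER_CUBIC))
for n in('side','top'):print(n,proj(n,[.475,-.066,.0535]),proj(n,p-[0,0,.022]))
E
```

```text
9.2 [ 0.47017637 -0.06603717  0.36179426] [ 0.90764026  0.04700609 -0.41820886]
side [226.56062355 220.57411463] [220.72557592 175.53543542]
top [265.70682789 229.3750495 ] [266.0149124  219.26450316]
```

View pics/c5.png

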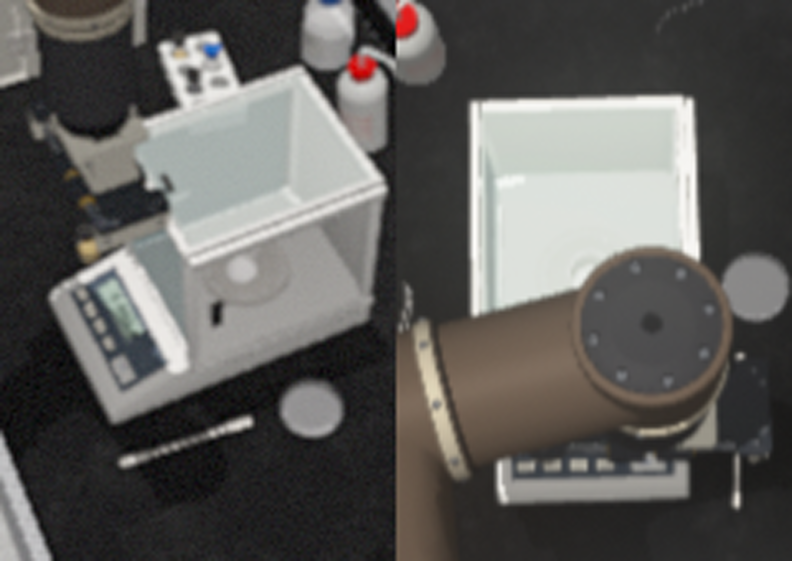

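The roof is fully shut, with no overhang left. The tare key at side crop (122,370) matches the predicted pixel (226.6,220.6) to about 1.5 px. I'll go down.

Request:
apply_moves(targets=[{"travel": [0, 0, 30], "roll": 0, "jaw": 0}, {"travel": [0, 0, 30], "roll": 0, "jaw": 0}, {"travel": [0, 0, 30], "roll": 0, "jaw": 0}, {"travel": [0, 0, 30], "roll": 0, "jaw": 0}, {"travel": [0, 0, 30], "roll": 0, "jaw": 0}, {"travel": [0, 0, 30], "roll": 0, "jaw": 0}, {"travel": [0, 0, 20], "roll": 0, "jaw": 0}, {"travel": [0, 0, 20], "roll": 0, "jaw": 0}, {"travel": [0, 0, 0], "roll": 0, "jaw": 0}])

```text
clock: 10.2
tool_pos: [0.4689, -0.0659, 0.1388]
orientation: [-180.0, -0.3, -178.0]
force: [0.5, -0.2, -0.4]
opening: 0.0004
gripper_force: 0.0
```

```bash
python3 - <<'E'
from h import *
import cv2
o=ctrl.get_obs();p=o['tool_pos'];print(o['clock'],p,o['force'])
im=ctrl.snapshot('side')[:,:,::-1];cv2.imwrite('pics/side4.png',im)
cv2.imwrite('pics/c6.png',cv2.resize(im[140:260,180:300],None,fx=4.5,fy=4.5,interpolation=cv2.INTER_CUBIC))
E
```

```text
10.2 [ 0.46894786 -0.06592979  0.13878896] [ 0.50067818 -0.19700741 -0.3500791 ]
```

View pics/c6.png

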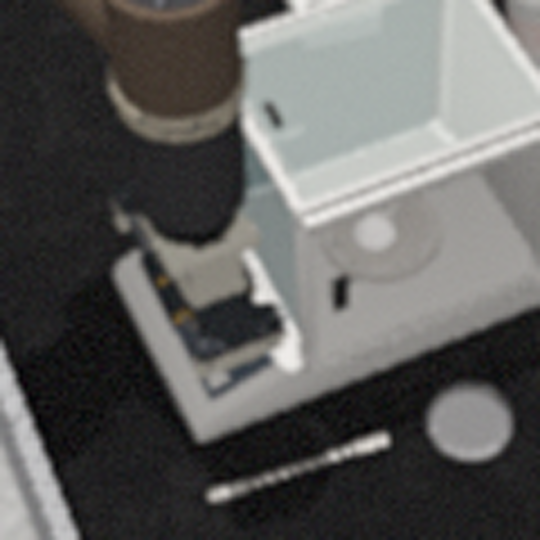

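The gripper is clear of the shield front and above the right end of the key row. I'll descend and then creep.

Request:
apply_moves(targets=[{"travel": [0, 0, 20], "roll": 0, "jaw": 0}, {"travel": [0, 0, 20], "roll": 0, "jaw": 0}, {"travel": [0, 0, 12], "roll": 0, "jaw": 0}, {"travel": [0, 0, 0], "roll": 0, "jaw": 0}, {"travel": [0, 0, 0], "roll": 0, "jaw": 0}])

```text
clock: 10.75
tool_pos: [0.4712, -0.0657, 0.0906]
orientation: [-180.0, 0.1, -178.0]
force: [0.3, 0.1, 0.1]
opening: 0.0005
gripper_force: 0.0
```

Request:
apply_moves(targets=[{"travel": [0, 0, 2], "roll": 0, "jaw": 0}, {"travel": [0, 0, 2], "roll": 0, "jaw": 0}, {"travel": [0, 0, 0], "roll": 0, "jaw": 0}])

```text
clock: 11.05
tool_pos: [0.4705, -0.0658, 0.0859]
orientation: [180.0, 0.0, -178.0]
force: [0.3, -0.2, -0.4]
opening: 0.0007
gripper_force: 0.0
```

Request:
apply_moves(targets=[{"travel": [0, 0, 2], "roll": 0, "jaw": 0}, {"travel": [0, 0, 2], "roll": 0, "jaw": 0}, {"travel": [0, 0, 1], "roll": 0, "jaw": 0}, {"travel": [0, 0, 0], "roll": 0, "jaw": 0}])

```text
clock: 11.45
tool_pos: [0.4702, -0.0659, 0.0803]
orientation: [-180.0, -0.0, -178.0]
force: [-0.3, -0.4, -0.1]
opening: 0.0003
gripper_force: 0.0
```

Request:
apply_moves(targets=[{"travel": [0, 0, 1], "roll": 0, "jaw": 0}, {"travel": [0, 0, 1], "roll": 0, "jaw": 0}])

```text
clock: 11.65
tool_pos: [0.4704, -0.0659, 0.0785]
orientation: [180.0, 0.0, -178.0]
force: [-0.0, -0.7, 0.0]
opening: 0.0003
gripper_force: 0.0
```

Request:
apply_moves(targets=[{"travel": [0, 0, 1], "roll": 0, "jaw": 0}, {"travel": [0, 0, 0], "roll": 0, "jaw": 0}])

```text
clock: 11.85
tool_pos: [0.4704, -0.0659, 0.0775]
orientation: [-180.0, 0.0, -178.0]
force: [-0.1, 0.2, 0.3]
opening: 0.0006
gripper_force: 0.3
```

Request:
apply_moves(targets=[{"travel": [0, 0, 1], "roll": 0, "jaw": 0}, {"travel": [0, 0, 0], "roll": 0, "jaw": 0}])

```text
clock: 12.05
tool_pos: [0.4707, -0.0658, 0.0767]
orientation: [-180.0, 0.0, -178.0]
force: [-0.8, 0.7, 1.9]
opening: 0.0002
gripper_force: 1.4
```

Contact came at the expected height (z about 0.077). I'll press in small steps.

Request:
apply_moves(targets=[{"travel": [0, 0, 0.7], "roll": 0, "jaw": 0}, {"travel": [0, 0, 0], "roll": 0, "jaw": 0}])

```text
clock: 12.25
tool_pos: [0.4708, -0.0658, 0.0762]
orientation: [-180.0, 0.0, -178.0]
force: [-0.9, -0.0, 4.5]
opening: 0.0002
gripper_force: 2.3
```

Request:
apply_moves(targets=[{"travel": [0, 0, 0.7], "roll": 0, "jaw": 0}, {"travel": [0, 0, 0], "roll": 0, "jaw": 0}])

```text
clock: 12.45
tool_pos: [0.4709, -0.0658, 0.0758]
orientation: [-180.0, 0.1, -178.0]
force: [-1.4, -0.3, 11.2]
opening: 0.0003
gripper_force: 5.0
```

Request:
apply_moves(targets=[{"travel": [0, 0, 0.5], "roll": 0, "jaw": 0}, {"travel": [0, 0, 0], "roll": 0, "jaw": 0}])

```text
clock: 12.65
tool_pos: [0.4709, -0.0658, 0.0757]
orientation: [-180.0, 0.1, -178.0]
force: [-2.8, 0.7, 14.0]
opening: 0.0005
gripper_force: 7.0
```

The force went up softly to about 5 N and then steeply to 14 N, so the key is at its stop. I'll release and draw away.

Request:
apply_moves(targets=[{"travel": [0, 0, -2], "roll": 0, "jaw": 0}, {"travel": [0, 0, -5], "roll": 0, "jaw": 0}, {"travel": [0, 0, -15], "roll": 0, "jaw": 0}, {"travel": [0, 0, -30], "roll": 0, "jaw": 0}, {"travel": [0, 0, -30], "roll": 0, "jaw": 0}, {"travel": [0, 0, -30], "roll": 0, "jaw": 0}, {"travel": [0, 0, -30], "roll": 0, "jaw": 0}, {"travel": [0, 0, -30], "roll": 0, "jaw": 0}, {"travel": [0, 0, -30], "roll": 0, "jaw": 0}, {"travel": [0, 0, -30], "roll": 0, "jaw": 0}])

```text
clock: 13.65
tool_pos: [0.4697, -0.0659, 0.3078]
orientation: [180.0, -0.0, -178.0]
force: [1.2, 0.0, 0.2]
opening: 0.0005
gripper_force: 0.0
```

Request:
apply_moves(targets=[{"travel": [0, 0, -30], "roll": 0, "jaw": 0}, {"travel": [0, -25, -20], "roll": 0, "jaw": 0}, {"travel": [0, -25, 0], "roll": 0, "jaw": 0}, {"travel": [0, -25, 0], "roll": 0, "jaw": 0}, {"travel": [0, -25, 0], "roll": 0, "jaw": 0}, {"travel": [0, -25, 0], "roll": 0, "jaw": 0}, {"travel": [0, -25, 0], "roll": 0, "jaw": 0}, {"travel": [0, -25, 0], "roll": 0, "jaw": 0}, {"travel": [0, 0, 0], "roll": 0, "jaw": 0}, {"travel": [0, 0, 0], "roll": 0, "jaw": 0}])

```text
clock: 14.65
tool_pos: [0.476, -0.241, 0.3561]
orientation: [180.0, -0.1, -178.1]
force: [0.2, 0.5, 0.5]
opening: 0.0003
gripper_force: 0.0
```

```bash
python3 - <<'E'
from h import *
import cv2
o=ctrl.get_obs();print(o['clock'],o['tool_pos'],o['force'])
im=ctrl.snapshot('top')[:,:,::-1];cv2.imwrite('pics/top5.png',im)
cv2.imwrite('pics/c7.png',cv2.resize(im[90:250,180:320],None,fx=3.7,fy=3.7,interpolation=cv2.INTER_CUBIC))
E
```

```text
14.65 [ 0.47599756 -0.24096845  0.35607057] [0.23859719 0.48154396 0.53514618]
```

View pics/c7.png

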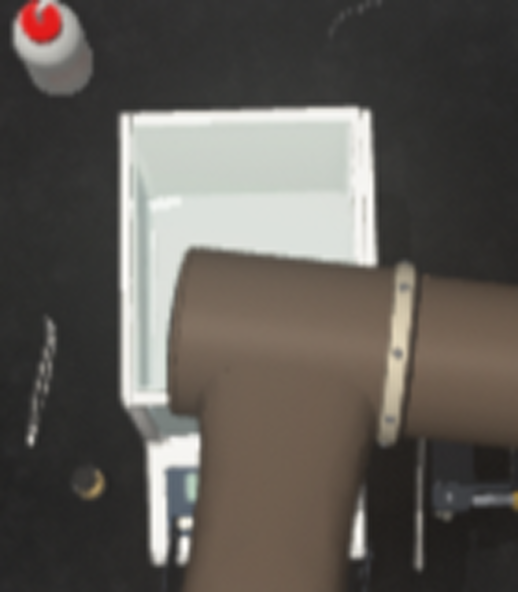

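The roof is shut, the surroundings are undisturbed, the hand is clear and the force is zero. I'll hand it in.

```bash
python3 -c "
from plant import ctrl
print(ctrl.close_job())"
```

```text
the job is handed in; nothing more can be done
None
```

The roof was pushed shut to its stop at about 15 N, then the tare key was pressed to its stop at about 14 N and released; the hand was drawn clear and the job handed in at about 15 s, with no verdict returned.

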